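# Turn the brass tube out from the heat guard and show its bore to the camera

## Robot

A 7-joint arm with a two-finger parallel gripper is mounted at the origin on a cart in front of the work surface, level with it; the furniture and walls round the work are solid. World frame = base frame: x ahead of the robot, y to its left, z up, the work surface at z = 0. Lengths are in mm, angles in rad, forces in N, time in s.
With the tool pointing down it reaches from about 400 to 875 mm from the base axis. Payload 4.4 kg.
Tool frame: the origin (TCP) lies midway between the tips of the shut fingers; the grasp point (between the pads) lies 19 mm behind it (ctrl.pinch_z is the distance from the TCP to the grasp point, in mm); z points along the fingers, y is the line along which they close (so a half turn about z gives the same grasp; the last joint's range is limited). The gripper opens to 85 mm and grips with 20 to 120 N. Pads are 22 mm wide; open, the fingers measure 114 mm over their backs; the gripper's body (76 mm by 85 mm) begins 54 mm behind the grasp point. The pads swing forward as they close: fully open they stand 13 mm farther back than shut.
Start: joints at [-0.066, 0.628, 0.038, 1.517, -0.027, 0.996, -0.02], TCP at [650.014, 0.027, 231.313] pointing down, gripper open.
Joint ranges: [-3.06, 3.06], [-0.37, 2.12], [-1.25, 1.32], [0.18, 2.47], [-1.1, 4.24], [0.23, 1.98], [-2.94, 2.94]. Speed limits (rad/s): [2.57, 2.57, 3.14, 3.14, 3.14, 3.14, 3.14].

## Interface

Orientations are given as [roll, pitch, yaw] about the fixed x, y, z axes, in that order (R = Rz(yaw) Ry(pitch) Rx(roll)).
In Python, from cell import read_state, cams, order, ctrl gives the robot as it stands.
- The arm moves only by the tool move_arm, never from a script. Its argument "targets" is text: rows parted by semicolons, each of 7 numbers parted by spaces: the gripper's target within -1 to 1 (fully open at 1, half-way at 0, shut at -1), then the shift along the tool's x, y, z in cm, then the turn, a rotation vector about the tool's x, y, z in degrees. A call has 1 to 5 rows; each row shifts and turns the commanded pose from where the row before left it, along the tool's axes as they then stand; what a row does not reach is not made up. A row lasts 1/12 s, in which the tool goes at most 41.7 mm and 7.16 degrees, less where a joint would pass 70% of its speed; a pose out of reach is approached as far as the arm can. A call with a gripper value outside its range is refused whole. The fingers move at their own pace and stop on an object; the grip force is fixed at half the most. Time passes only in rows, so rows that do not move let the fingers close. It gives the time, the measured TCP pose, the force, the opening and the grip force at its end, in the units of the state.
- read_state(): the state, without advancing time (a new reading comes with each control period).
- cams.get_image(name): name is "scene" or "side" or "wrist"; returns a dict with "color" (384x512x3 uint8, red, green, blue), "fovy" (degrees; the focal length in pixels is half the picture's height over the tangent of half this angle, whatever the lens; pixels are square), "cx", "cy" (the principal point, pixels), "k1" (the pictures are not rectified: a ray, as slopes to the right and down, at radius r is drawn at 1 + k1 r^2 times it, then the intrinsics apply), "rvec" (rotation vector, rad) and "tvec" (3), from world to camera coordinates, as OpenCV has them. Camera axes: x right, y down, z forward; pixel columns grow to the right and rows downward; lengths in mm; the calibration is good to about 2 mm. A picture is of the moment at which its call begins. There is no depth.
- order.finish_job(): hands the job in; it is judged then, once.
The state is a dict: "clock": time; "qpos": joint angles; "qd": joint speeds; "tau": joint torques, N m; "eef_pos": TCP position; "tool_rot": TCP orientation; "force": force on the tool from outside, world axes, zero at the start; "torque": the same for the moment, N m; "width": finger opening in mm; "gripper_force": force on a finger pad.
Only numpy, scipy, OpenCV 4.12 (cv2) and the standard library are available. Lean on these libraries where they do the work, as an engineer would, in place of code of your own. Each camera call takes 0.05 s, during which the arm holds its last target. There are 200 camera calls.

## Task

Turn the soldering turntable anticlockwise (seen from above) as far as its stop, so that the brass tube comes out from under the steel heat guard still lying in its cradle. Then pick the tube out and hold it up still in front of the inspection camera, in line with the sloping lens axis so that the lens looks straight down its bore, the middle of the tube 12 cm in front of the lens; finish while holding it there. Do not touch the camera or its stand, and leave the other things on the table where they are.

Things in the scene. Friction and masses are not known exactly. Their poses are not given: they have to be found in the camera images.
- turntable_axis (a point): point on the upright turning axis of the soldering turntable, on the upper face of its grey heat-proof disc (35 mm above the table; disc 200 mm across, 10 mm thick). Axes are those of the fixed foot: +x points to the middle of the heat guard. A red stop post 38 mm high stands at the rim on the foot's -y side
- heat_guard (a point): middle of the top of the heat guard: a fixed sheet-steel roof over one side of the disc, 82 x 112 mm (36 to 118 mm out from the turning axis), underside 93 mm and top 97 mm above the table, with a back wall at its outer edge
- turntable (a joint): angle of the disc, rad, growing anticlockwise seen from above. The cradle lies in the direction of the foot's +x turned by this angle: near 0 the tube is under the guard, at 1.571 (fixed stop) it is clear of it on the foot's +y side. Starts at 0. Light friction (about 0.08 N m); stays where it is left, no spring
- turntable_peg (a point): centre of the top end of the red upright peg for turning the disc: 12 mm diameter, rising 55 mm above the disc (top 90 mm above the table), 80 mm from the turning axis, opposite the cradle; never under the guard. Its collar is 18 mm across, 4 mm high
- cradle (a point): where the tube's middle lies in its cradle on the disc: 72 mm from the turning axis, 61.5 mm above the table, 26.5 mm above the disc. Two steel V saddles, 24 to 34 mm to each side of the middle along the tube, 30 mm wide, lower than the tube's axis; low end lips 41 mm from the middle. Between the saddles 48 mm are free for fingers down to the disc. The tube lifts straight out
- tube_mid (a point): middle of the brass tube, on its axis. Thick brass tube end, 75 mm long, 25 mm diameter, about 0.11 kg, lying level and crosswise to the line from the turning axis. The point's x axis runs along the tube; its two ends are alike
- camera: grey inspection camera, black lens with white ring light 48 mm across, looking roughly to the robot and 20 degrees down. Origin: centre of the lens front, 241 mm above the table. Its x axis is the lens axis, pointing backward into the camera: the tube's middle belongs at x = -0.12, y = z = 0 of this frame (200 mm above the table), its axis along this x. Camera reaches 87 mm back, 44 mm wide
- camera_stand: the camera's fixed stand: grey foot plate 125 x 100 x 10 mm, steel post 18 mm thick. Origin on the table straight under the point where the tube is shown; the plate reaches from 60 to 185 mm along the stand's +x, the post stands at 166 mm; the camera looks along the stand's -x, and down
- jar_grey: bystander: white jar with black lid, 56 mm diameter, 75 mm high; origin at centre of underside
- ceramic_block: bystander: yellow refractory block 30 x 68 x 26 mm; origin at centre of underside
- scouring_pad: bystander: dark red abrasive pad 46 x 56 x 11 mm; origin at centre of underside
- jar_paste: bystander: small jar with black lid, 54 mm diameter, 72 mm high; origin at centre of underside

How it is judged (in metres and radians):
On the way, in this order (a step that is already met when the one before it is completed fails the run):
1. the turntable is turned to its stop with the tube still lying in its cradle (value of joint turntable above 1.48 rad and distance between tube_mid and cradle below 0.01 m), for 0.2 s.
2. the tube is lifted out of the cradle in the fingers (distance between tube_mid and cradle above 0.06 m and height (world z) of tube_mid above 0.1 m and contact force between the fingers and brass_tube above 1 N), for 0.2 s.
At the end, for the whole second after the job is handed in: The tube is held still in the fingers and by nothing else, its middle on the lens axis within 15 mm sideways and up or down, 95 to 145 mm in front of the lens, its axis within 0.17 rad (10 degrees) of the lens axis; the turntable is still at its stop (within about 0.12 rad) (x of tube_mid in the frame of camera between -0.145 and -0.095 m and y of tube_mid in the frame of camera between -0.015 and 0.015 m and z of tube_mid in the frame of camera between -0.015 and 0.015 m and angle between the x axis of tube_mid and the x axis of camera, either way round below 0.17 rad and height (world z) of tube_mid above 0.17 m and contact force between the fingers and brass_tube above 1 N and contact force between brass_tube and camera_stand below 0.2 N and linear speed of brass_tube below 0.03 m/s and angular speed of brass_tube below 0.3 rad/s and value of joint turntable above 1.45 rad); the arm keeps its last pose, push and grip.
It fails at once if the camera or its stand is touched (more than 1 N) by the robot or the tube (contact force between any of the arm, the fingers, brass_tube and camera_stand above 1 N).
It fails at once if a bystander is moved by more than 25 mm (distance of any of jar_grey, ceramic_block, scouring_pad, jar_paste from where it was at the start of the episode above 0.025 m).
It also fails if it takes over 56 s, if anything falls off the work surface, if the arm or the gripper's body presses on something with over 40 N, if the wrist force passes 120 N, or if a joint passes its speed limit or range.

## Working session

There is one attempt and no reset: what is moved stays moved. The work goes in short steps, Python scripts to look and compute and a tool call to move; the robot and the scene stay as the last step left them, time stands still between calls to the robot, and variables do not carry over. Pictures are saved under pics/ and viewed, at most 10 in all, crops included, and the job is handed in when it is done.

Besides the shell and the picture viewer there is one more tool, called after "Request:" in YAML: its name, and indented under it one key for each argument. move_arm: Moves the arm, as the interface text tells. Its arguments: {"type":"object","properties":{"targets":{"type":"string"}},"required":["targets"]}

```bash
mkdir -p pics; ls; python3 - <<'E'
from cell import read_state,cams,order,ctrl
import cv2
print(read_state(), ctrl.pinch_z)
for n in ["scene","side"]:
    d=cams.get_image(n); c=d.pop("color"); cv2.imwrite(f"pics/{n}0.png",cv2.resize(c[:,:,::-1],(800,600),interpolation=cv2.INTER_CUBIC)); print(n,d)
E
```

```text
pics
{'clock': 0.0, 'qpos': array([-0.06581386,  0.62934615,  0.03843198,  1.51835435, -0.02697809,
        0.99627556, -0.02001452]), 'qd': array([ 2.80752836e-05, -7.33003025e-04,  1.08660131e-03, -1.65730244e-03,
        5.23347151e-04,  6.73527828e-04, -6.30037038e-04]), 'tau': array([-1.11932164e-03, -5.63405585e+01,  1.22606792e+00, -1.93450052e+01,
        1.09587883e-02,  1.05136272e-02, -8.84369996e-06]), 'eef_pos': array([6.49390194e+02, 3.78544098e-02, 2.30393245e+02]), 'tool_rot': array([-3.13972738e+00,  3.67580562e-05,  1.57081600e+00]), 'force': array([-0.35238173, -0.58772255, -0.40658274]), 'torque': array([-0.02717115, -0.01428145, -0.02935391]), 'gripper_force': 0.0, 'width': 85.63397047298638} 18.700000000000003
scene {'fovy': 55.69088734360716, 'cx': 257.11613154134176, 'cy': 198.2530916905908, 'k1': -0.05350159963542472, 'rvec': array([ 0.84073958, -2.3699385 ,  1.2934496 ]), 'tvec': array([412.43364008, 331.42663111, 734.03705086])}
side {'fovy': 52.05609456108389, 'cx': 260.3361081011137, 'cy': 186.25265917369887, 'k1': -0.13135880015986434, 'rvec': array([ 0.54560508, -2.38649488,  1.53411511]), 'tvec': array([468.08588223, 237.3137584 , 960.50615554])}
```

View pics/scene0.png

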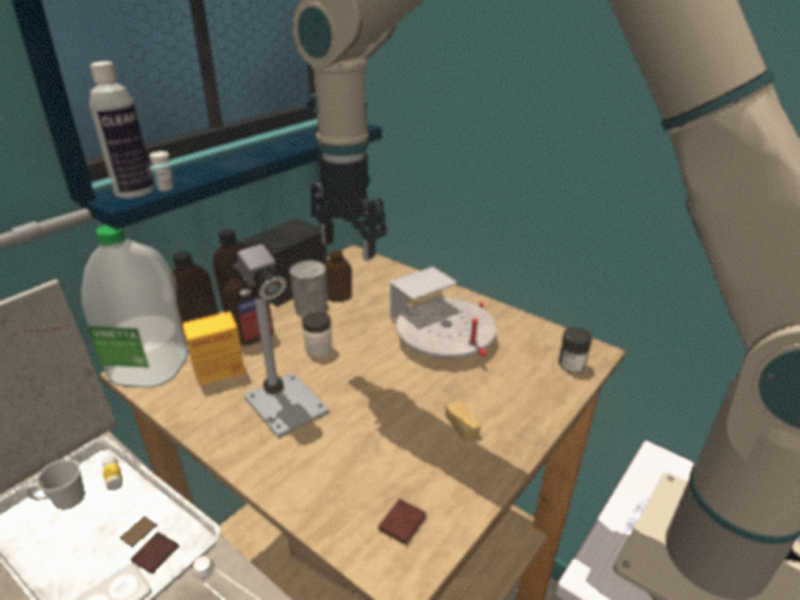

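View pics/side0.png

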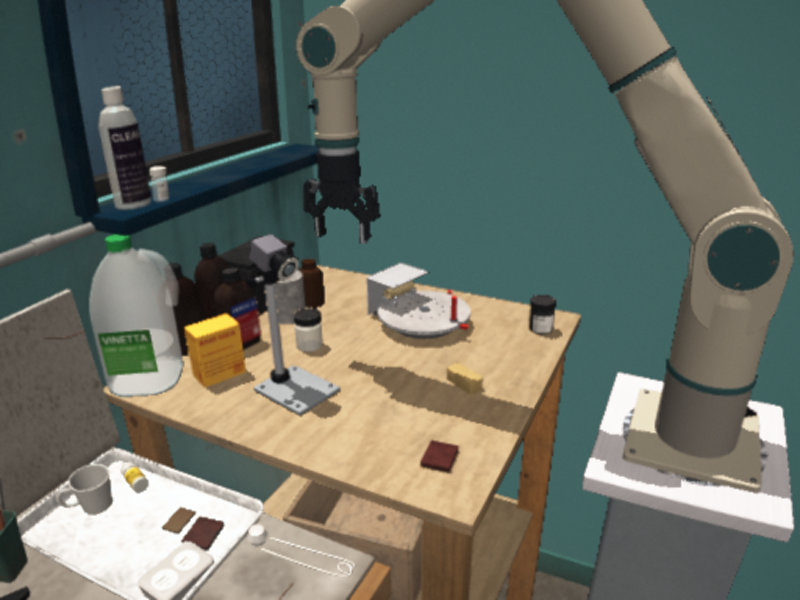

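Both views show the turntable at the back right (scene ≈(446,325), side ≈(424,308)) with the guard on its far left. The inspection camera is on its post, lens at scene ≈(273,288) and side ≈(289,268). I'll enlarge both.

```bash
cat > h.py <<'E'
import numpy as np, cv2
from cell import read_state,cams,order,ctrl
from scipy.spatial.transform import Rotation as R
from scipy.optimize import least_squares
def model(d):
    f=192/np.tan(np.radians(d["fovy"])/2)
    return np.array([[f,0,d["cx"]],[0,f,d["cy"]],[0,0,1.]]),np.array([d["k1"],0,0,0.]),np.array(d["rvec"]),np.array(d["tvec"])
def proj(d,P):
    K,D,r,t=model(d); return cv2.projectPoints(np.float64(P).reshape(-1,1,3),r,t,K,D)[0].reshape(-1,2)
def ray(d,uv):
    K,D,r,t=model(d); n=cv2.undistortPoints(np.float64([[uv]]),K,D)[0,0]
    Rm=cv2.Rodrigues(r)[0]; return -Rm.T@t, Rm.T@np.array([n[0],n[1],1])
def onz(d,uv,z):
    c,v=ray(d,uv); return c+v*(z-c[2])/v[2]
def tri(obs):
    A=np.zeros((3,3));b=np.zeros(3)
    for d,uv in obs:
        c,v=ray(d,uv); v=v/np.linalg.norm(v); M=np.eye(3)-np.outer(v,v); A+=M;b+=M@c
    return np.linalg.solve(A,b)
def crop(d,x,y,w,h,W,H):
    return cv2.resize(d["color"][y:y+h,x:x+w,::-1],(W,H),interpolation=cv2.INTER_CUBIC)
E
python3 - <<'E'
from h import *
a=cams.get_image("scene");b=cams.get_image("side")
A=np.hstack([crop(a,245,165,80,75,400,375),crop(b,230,160,80,75,400,375)])
cv2.imwrite("pics/tt.png",cv2.resize(A,(800,375)))
B=np.hstack([crop(a,145,150,80,120,400,600),crop(b,150,145,80,120,400,600)])
cv2.imwrite("pics/cam.png",B)
for n,d in(("scene",a),("side",b)):print(n,ray(d,(256,192)))
E
```

```text
scene (array([ 50.84197713, 601.45146891, 674.11181211]), array([ 0.53235892, -0.66148649, -0.52852155]))
side (array([ 73.90877086, 900.84069271, 617.26641561]), array([ 0.41115238, -0.80585254, -0.42648652]))
```

View pics/tt.png

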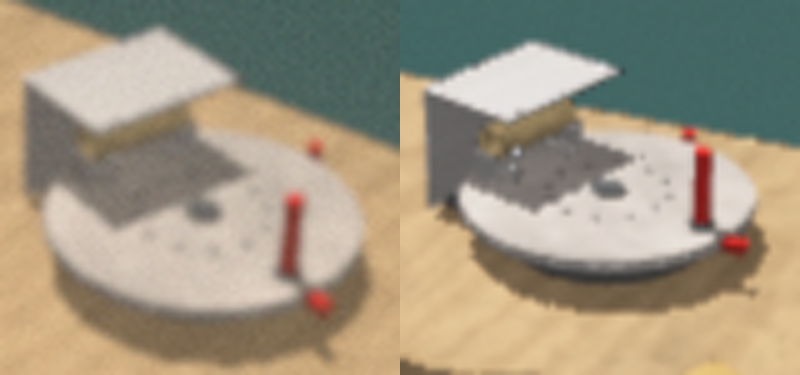

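View pics/cam.png

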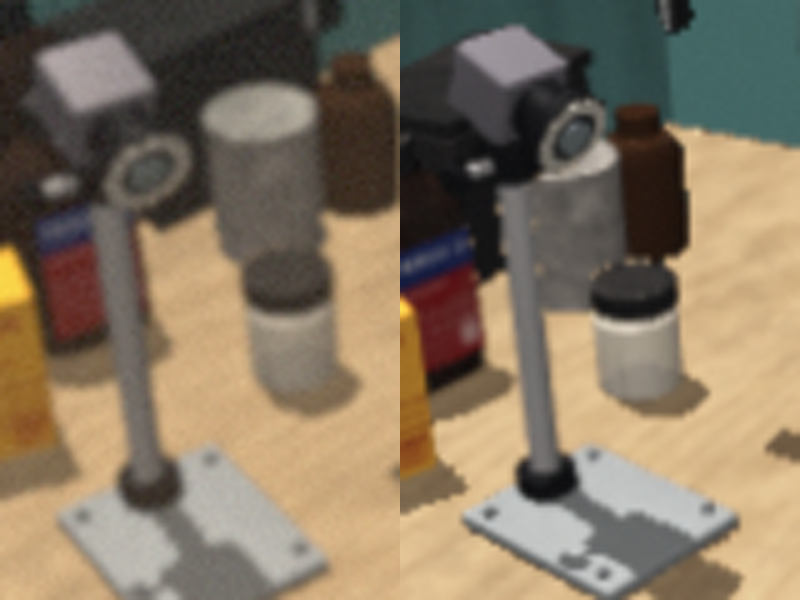

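The crops show the guard roof as a clear quadrilateral. The hub hole is at scene crop (204,210) and side crop (610,189), the red peg top at (294,197)/(704,152), and the ring light at (148,172)/(573,135). The foot plate corners are also visible.

```bash
python3 - <<'E'
from h import *
np.set_printoptions(precision=1,suppress=True)
a=cams.get_image("scene");b=cams.get_image("side")
tS=lambda x,y:(245+x/5-.4,165+y/5-.4); tD=lambda x,y:(230+(x-400)/5-.4,160+y/5-.4)
cS=lambda x,y:(145+x/5-.4,150+y/5-.4); cD=lambda x,y:(150+(x-400)/5-.4,145+y/5-.4)
def show(n,s,d,z):
    print(n,onz(a,s,z) if s else '',onz(b,d,z) if d else '',tri([(a,s),(b,d)]) if s and d else '')
for i,(s,d) in enumerate([((160,27),(533,42)),((240,75),(622,72)),((98,135),(512,118)),((25,77),(427,90))]):
    show(f"roof{i}",tS(*s),tD(*d),97)
show("hub",tS(204,210),tD(610,189),35)
show("peg",tS(294,199),tD(704,152),90)
show("pegbase",tS(287,276),tD(704,228),35)
show("stopnear",tS(320,302),tD(737,243),38); show("stopfar",tS(316,147),tD(689,133),38)
show("lens",cS(148,172),cD(573,135),241)
for s,d in [((60,517),(465,518)),((207,443),(590,447)),((327,563),(738,518)),(None,(618,592))]:
    show("plate",cS(*s) if s else None,cD(*d),10)
show("post",cS(150,480),cD(547,475),14)
show("jar",cS(290,380),cD(638,385),0)
u=lambda x,y:(x*.64,y*.64)
show("jar2",u(575,364),u(541,327),5);show("block",u(463,420),u(464,378),20);show("pad",u(402,520),u(440,456),11)
show("greycup",u(308,268),u(288,275),100)
E
```

```text
roof0 [ 666.4 -272.1   97. ] [ 664.9 -262.    97. ] [ 680.5 -292.3   83.6]
roof1 [ 589.2 -253.    97. ] [ 584.5 -237.9   97. ] [ 602.8 -276.3   80.3]
roof2 [ 614.5 -138.3   97. ] [ 617.5 -136.8   97. ] [ 621.4 -146.1   91.6]
roof3 [ 693.1 -163.9   97. ] [ 690.8 -154.    97. ] [ 706.5 -180.3   84.4]
hub [ 569.1 -189.8   35. ] [ 568.4 -183.4   35. ] [ 576.9 -201.8   25.2]
peg [ 490.7 -164.    90. ] [ 489.8 -154.9   90. ] [ 500.2 -180.7   77.2]
pegbase [ 490.6 -163.9   35. ] [ 489.3 -156.8   35. ] [ 497.1 -175.9   24.7]
stopnear [ 459.7 -151.    38. ] [ 460.3 -140.9   38. ] [ 471.3 -171.6   20.7]
stopfar [ 552.1 -293.4   38. ] [ 552.6 -284.3   38. ] [ 565.  -315.9   22.3]
lens [657.  153.3 241. ] [657.3 158.5 241. ] [666.3 146.6 234.7]
plate [731.1 188.1  10. ] [731.1 195.7  10. ] [746.5 178.8  -4.7]
plate [717.   93.7  10. ] [712.3 101.3  10. ] [725.3  86.4  -0.3]
plate [592.5 120.9  10. ] [592.5 127.8  10. ] [603.3 111.4  -3. ]
plate  [612.5 216.   10. ] 
post [713.1 138.9  14. ] [712.4 143.1  14. ] [720.3 133.8   6.7]
jar [733.6  12.7   0. ] [739.7  12.    0. ] [741.1   7.8  -4.3]
jar2 [ 322.2 -268.8    5. ] [ 329.7 -262.2    5. ] [ 333.2 -293.3  -12.6]
block [396.3   5.9  20. ] [398.1  17.3  20. ] [408.8 -14.2  -1.7]
pad [356.8 214.1  11. ] [356.  223.2  11. ] [364.1 204.4  -5.7]
greycup [858.4 -93.1 100. ] [851.7 -87.3 100. ] [858.6 -94.5  97.6]
```

Request:
move_arm:
  targets: "-1 -2.2 -3 0 0 0 0; -1 -2.2 -3 0 0 0 0; -1 -2.2 -3 0 0 0 0; -1 -2.2 -3 0 0 0 0; -1 -2.2 -3 0 0 0 0"

```text
clock: 0.72
eef_pos: [498.4, -110.8, 231.3]
tool_rot: [3.141, 0.0, 1.571]
force: [0.3, -0.7, 0.2]
width: 25.7
gripper_force: 0.0
```

```bash
python3 - <<'E'
from h import *
d=cams.get_image("wrist"); s=read_state(); print(s["clock"],s["eef_pos"],s["tool_rot"],s["width"])
cv2.imwrite("pics/w1.png",crop(d,0,0,512,384,800,600))
for P in [(569,-187,35),(490,-160,90),(589,-118,61),(614,-137,97),(587,-245,97)]: print(P,proj(d,P)*800/512)
E
```

```text
0.7667 [ 490.67833793 -116.63920008  231.06502262] [-3.13322615  0.00334907  1.56322217] 17.954736907018862
(569, -187, 35) [[494.63509617 349.34547748]]
(490, -160, 90) [[392.83848567 345.43416141]]
(589, -118, 61) [[535.62732196 272.90056301]]
(614, -137, 97) [[587.05566946 315.88860795]]
(587, -245, 97) [[530.89546449 460.04292018]]
```

View pics/w1.png

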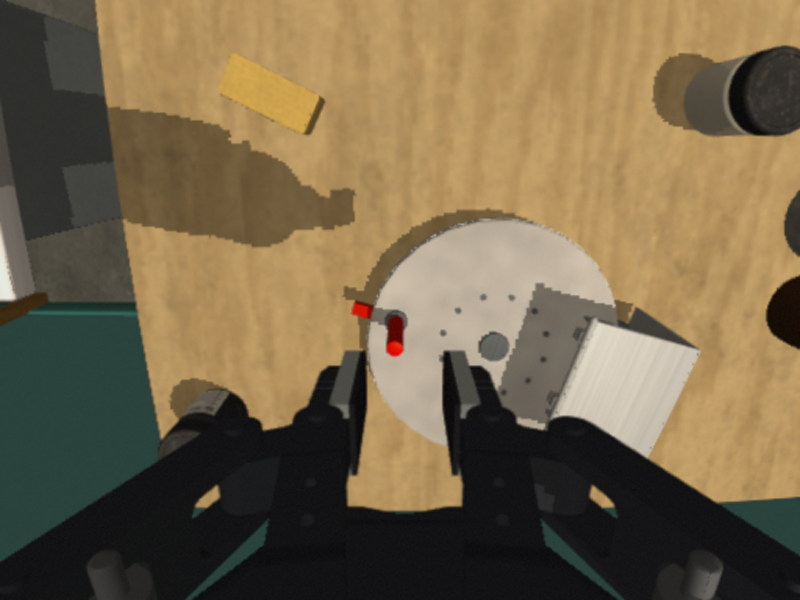

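The wrist view puts the hub at (494,347) and the peg top at (395,349), which match my averaged estimates within a few mm. The near roof corner is at (597,320) and the right one at (699,349).

```bash
python3 - <<'E'
from h import *
np.set_printoptions(precision=1,suppress=True)
d=cams.get_image("wrist"); s=read_state(); print(s["clock"],s["eef_pos"],s["tool_rot"],s["width"],s["qpos"])
k=.64
for n,p,z in [("hub",(494,347),35),("peg",(395,349),90),("pegbase",(396,320),39),("r2",(597,320),97),("r3",(699,349),97),("tab",(362,310),38)]:
    print(n,onz(d,(p[0]*k,p[1]*k),z))
E
```

```text
0.8167 [ 494.3 -114.7  231.4] [-3.1  0.   1.6] 9.47155892734074 [ 0.1  0.4  0.   1.9 -0.   0.8  0.2]
hub [ 558.2 -191.7   35. ]
peg [ 482.  -168.8   90. ]
pegbase [ 481.4 -167.2   39. ]
r2 [ 611.1 -146.6   97. ]
r3 [ 683.1 -167.7   97. ]
tab [ 455.5 -159.4   38. ]
```

Request:
move_arm:
  targets: "-1 -0.2 0 3.5 0 0 0; -1 -0.2 0 3.5 0 0 0; -1 -0.2 0 3.5 0 0 0; -1 -0.2 0 3.5 0 0 0; -1 0 0 3.5 0 0 0"

```text
clock: 1.23
eef_pos: [500.8, -118.3, 55.1]
tool_rot: [3.14, 0.0, 1.57]
force: [0.7, 0.4, 0.2]
width: -0.2
gripper_force: 0.0
```

Request:
move_arm:
  targets: "-1 0 0 0 0 0 0; -1 0 0 0 0 0 0"

```text
clock: 1.4
eef_pos: [498.9, -117.5, 55.1]
tool_rot: [-3.137, -0.001, 1.571]
force: [0.8, 0.8, -0.7]
width: 0.3
gripper_force: 0.0
```

```bash
cat > rows.py <<'E'
from h import *
def rows(p0,poses,g):
    """poses: list of (pos mm, Rotation) -> rows in tool frame cm / deg; p0=(pos,Rot)"""
    out=[]
    for p,r in poses:
        sh=p0[1].inv().apply(np.array(p)-p0[0])/10; tu=np.degrees((p0[1].inv()*r).as_rotvec())
        out.append(f"{g} "+" ".join(f"{x:.2f}" for x in sh)+" "+" ".join(f"{x:.1f}" for x in tu)); p0=(np.array(p),r)
    for i in range(0,len(out),5): print("; ".join(out[i:i+5]))
E
python3 - <<'E'
from rows import *
hub=np.array([568.5,-185.5])
rot=lambda psi:R.from_euler("xyz",[180,0,90+psi],degrees=True)
P=[((*(hub+80*np.array([np.cos(f),np.sin(f)])),55),rot(np.clip((np.degrees(f)-166),0,74))) for f in np.radians(np.arange(140,249,4.))]
rows((np.array([499,-118,55.]),rot(0)),P,-1)
E
```

```text
-1 -1.61 0.82 0.00 0.0 0.0 0.0; -1 -0.44 -0.34 -0.00 0.0 0.0 0.0; -1 -0.46 -0.31 -0.00 0.0 0.0 0.0; -1 -0.48 -0.28 -0.00 0.0 0.0 0.0; -1 -0.50 -0.24 -0.00 0.0 0.0 0.0
-1 -0.52 -0.21 -0.00 0.0 0.0 0.0; -1 -0.53 -0.17 -0.00 0.0 0.0 0.0; -1 -0.54 -0.14 -0.00 0.0 0.0 -2.0; -1 -0.55 -0.12 -0.00 0.0 0.0 -4.0; -1 -0.55 -0.12 -0.00 0.0 0.0 -4.0
-1 -0.55 -0.12 -0.00 0.0 0.0 -4.0; -1 -0.55 -0.12 -0.00 0.0 0.0 -4.0; -1 -0.55 -0.12 -0.00 0.0 0.0 -4.0; -1 -0.55 -0.12 -0.00 0.0 0.0 -4.0; -1 -0.55 -0.12 -0.00 0.0 0.0 -4.0
-1 -0.55 -0.12 -0.00 -0.0 0.0 -4.0; -1 -0.55 -0.12 -0.00 0.0 0.0 -4.0; -1 -0.55 -0.12 -0.00 0.0 0.0 -4.0; -1 -0.55 -0.12 -0.00 -0.0 0.0 -4.0; -1 -0.55 -0.12 -0.00 0.0 0.0 -4.0
-1 -0.55 -0.12 -0.00 0.0 0.0 -4.0; -1 -0.55 -0.12 -0.00 0.0 0.0 -4.0; -1 -0.55 -0.12 -0.00 0.0 0.0 -4.0; -1 -0.55 -0.12 -0.00 0.0 0.0 -4.0; -1 -0.55 -0.12 -0.00 0.0 0.0 -4.0
-1 -0.55 -0.12 -0.00 0.0 0.0 -4.0; -1 -0.55 -0.12 -0.00 0.0 0.0 -0.0; -1 -0.55 -0.08 -0.00 0.0 0.0 0.0
```

Request:
move_arm:
  targets: "-1 -1.6 0.8 0 0 0 0; -1 -0.45 -0.34 0 0 0 0; -1 -0.46 -0.31 0 0 0 0; -1 -0.48 -0.28 0 0 0 0; -1 -0.5 -0.24 0 0 0 0"

```text
clock: 1.82
eef_pos: [496.6, -152.7, 57.7]
tool_rot: [3.139, -0.0, 1.571]
force: [0.7, 1.7, 1.0]
width: 0.1
gripper_force: 0.5
```

Request:
move_arm:
  targets: "-1 -0.52 -0.21 0 0 0 0; -1 -0.53 -0.17 0 0 0 0; -1 -0.54 -0.14 0 0 0 -2; -1 -0.55 -0.12 0 0 0 -4; -1 -0.55 -0.12 0 0 0 -4"

```text
clock: 2.23
eef_pos: [489.1, -180.0, 56.4]
tool_rot: [-3.141, -0.0, 1.749]
force: [0.6, 1.9, 1.1]
width: 0.2
gripper_force: 0.6
```

Request:
move_arm:
  targets: "-1 -0.55 -0.12 0 0 0 -4; -1 -0.55 -0.12 0 0 0 -4; -1 -0.55 -0.12 0 0 0 -4; -1 -0.55 -0.12 0 0 0 -4; -1 -0.55 -0.12 0 0 0 -4"

```text
clock: 2.65
eef_pos: [491.6, -207.9, 56.2]
tool_rot: [-3.141, -0.001, 2.098]
force: [0.8, 1.5, 0.5]
width: -0.1
gripper_force: 0.6
```

Request:
move_arm:
  targets: "-1 -0.55 -0.12 0 0 0 -4; -1 -0.55 -0.12 0 0 0 -4; -1 -0.55 -0.12 0 0 0 -4; -1 -0.55 -0.12 0 0 0 -4; -1 -0.55 -0.12 0 0 0 -4"

```text
clock: 3.07
eef_pos: [503.3, -233.2, 56.1]
tool_rot: [-3.141, -0.002, 2.447]
force: [-0.6, 1.1, -0.6]
width: 0.1
gripper_force: 0.6
```

Request:
move_arm:
  targets: "-1 -0.55 -0.12 0 0 0 -4; -1 -0.55 -0.12 0 0 0 -4; -1 -0.55 -0.12 0 0 0 -4; -1 -0.4 -0.1 0 0 0 -4; -1 -0.3 -0.1 0 0 0 -4"

```text
clock: 3.48
eef_pos: [519.9, -251.2, 56.0]
tool_rot: [-3.141, -0.002, 2.795]
force: [-0.5, 1.3, 0.7]
width: -0.1
gripper_force: 0.6
```

```bash
python3 - <<'E'
from h import *
a=cams.get_image("wrist");b=cams.get_image("side"); s=read_state(); print(s["clock"],s["eef_pos"],s["tool_rot"],s["force"])
cv2.imwrite("pics/t2.png",np.hstack([crop(a,56,0,400,384,400,384),crop(b,220,150,100,96,400,384)]))
E
```

```text
3.5833 [ 520.42833168 -251.45691051   56.01961797] [-3.14133872e+00 -6.15767090e-04  2.79164235e+00] [ 0.32150791 -0.30537771  0.35567265]
```

View pics/t2.png

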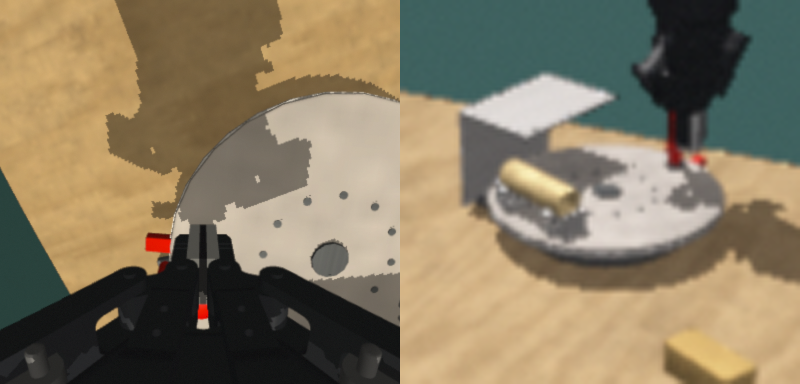

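The wrist half shows the peg top (202,312) against the shut fingers. The side half shows the tube lying in its cradle, clear of the guard, with the disc close to its stop. I'll push on gently until the force rises.

Request:
move_arm:
  targets: "-1 -0.4 -0.08 0 0 0 -1; -1 -0.4 -0.08 0 0 0 -1; -1 -0.3 -0.05 0 0 0 -1; -1 -0.2 0 0 0 0 0"

```text
clock: 3.92
eef_pos: [531.3, -256.8, 56.0]
tool_rot: [-3.141, -0.003, 2.845]
force: [-6.8, 1.0, 5.5]
width: 0.1
gripper_force: 3.7
```

Request:
move_arm:
  targets: "-1 -0.3 0 0 0 0 0; -1 -0.3 0 0 0 0 0; -1 0 0 0 0 0 0"

```text
clock: 4.17
eef_pos: [531.2, -256.8, 55.4]
tool_rot: [-3.139, -0.015, 2.844]
force: [-15.3, 5.1, 10.6]
width: 0.1
gripper_force: 7.8
```

Request:
move_arm:
  targets: "-1 0 0 0 0 0 0; -1 0 0 0 0 0 0; -1 1 0 0 0 0 0; -1 1 0 -3.5 0 0 0; -1 0 0 -4 0 0 0"

```text
clock: 4.58
eef_pos: [515.6, -251.1, 129.4]
tool_rot: [3.141, -0.008, 2.845]
force: [1.3, -1.2, 0.2]
width: 0.1
gripper_force: 0.0
```

Request:
move_arm:
  targets: "1 0 0 -4 0 0 0; 1 0 0 -4 0 0 0; 1 -0.6 3 0 0 0 0; 1 -0.6 3 0 0 0 0; 1 -0.6 3 0 0 0 0"

```text
clock: 5.0
eef_pos: [564.3, -171.6, 212.9]
tool_rot: [3.141, 0.004, 2.843]
force: [0.7, -0.3, -0.5]
width: 60.4
gripper_force: 0.0
```

Request:
move_arm:
  targets: "1 -0.6 3 0 0 0 0; 1 -0.6 1.5 0 0 0 0; 1 0 0 0 0 0 0; 1 0 0 0 0 0 0; 1 0 0 0 0 0 0"

```text
clock: 5.42
eef_pos: [587.1, -133.4, 211.2]
tool_rot: [-3.14, 0.0, 2.844]
force: [-0.4, -0.8, 1.0]
width: 85.3
gripper_force: 0.0
```

```bash
python3 - <<'E'
from h import *
a=cams.get_image("wrist"); s=read_state(); print(s["clock"],s["eef_pos"],s["tool_rot"],s["force"],s["qpos"])
cv2.imwrite("pics/w3.png",crop(a,0,0,512,384,800,600))
b=cams.get_image("wrist");np.save("w3.npy",{k:b[k] for k in b if k!="color"},allow_pickle=True)
print(proj(b,[(589,-118,61.5),(568.5,-185.5,35)])/.64)
E
```

```text
5.4667 [ 586.88424839 -133.90010862  211.19271879] [-3.14038860e+00 -1.31280377e-04  2.84284570e+00] [-0.33279144 -0.34197669 -0.19176328] [ 0.46684345  0.61607083 -0.46716519  1.67048159  0.33088856  0.93466772
  1.14694361]
[[428.24023186 266.71281227]
 [325.60978118 258.26469255]]
```

View pics/w3.png

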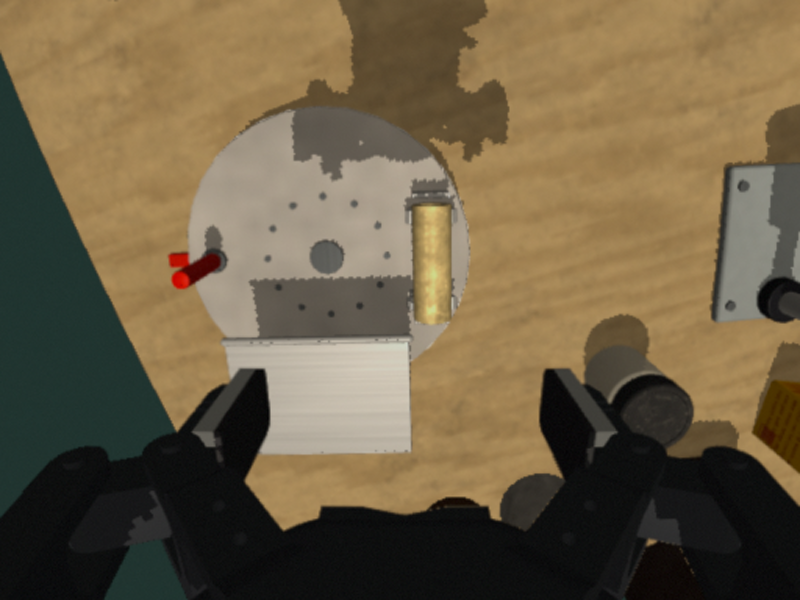

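The wrist view shows the disc turned fully, with the red tab against the post. The tube lies vertically at (432,206)–(432,322), centred near (432,264), and parallel to tool x. The guard starts just below its lower end.

```bash
python3 - <<'E'
from h import *
np.set_printoptions(precision=1,suppress=True)
d=np.load("w3.npy",allow_pickle=True).item(); s=read_state(); Rt=R.from_euler("xyz",s["tool_rot"]); k=.64
for n,p,z in [("mid",(432.5,264),64),("end1",(432,206),72),("end2",(432.5,322),61.5),("hub",(327,256),35),("plateA",(727,165),10),("plateB",(714,320),10),("post",(778,300),14)]:
    P=onz(d,(p[0]*k,p[1]*k),z); print(n,P,"tool shift cm",Rt.inv().apply(P-s["eef_pos"])/10)
print(s["eef_pos"],s["tool_rot"])
E
```

```text
mid [ 587.5 -114.9   64. ] tool shift cm [ 0.5  1.9 14.7]
end1 [ 551.1 -105.1   72. ] tool shift cm [ 4.3  1.7 13.9]
end2 [ 626.3 -125.9   61.5] tool shift cm [-3.5  2.  15. ]
hub [ 567.3 -184.    35. ] tool shift cm [ 0.4 -5.3 17.6]
plateA [592. 116.  10.] tool shift cm [ 6.9 24.1 20.1]
plateB [712.4  91.4  10. ] tool shift cm [-5.4 25.3 20.1]
post [709.7 144.6  14. ] tool shift cm [-3.5 30.3 19.7]
[ 586.8 -134.1  211.2] [-3.1 -0.   2.8]
```

Request:
move_arm:
  targets: "1 0.4 1.85 0 0 0 0; 1 0 0 4 0 0 0; 1 0 0 4 0 0 0; 1 0 0 3 0 0 0; 1 0 0 2.5 0 0 0"

```text
clock: 5.93
eef_pos: [587.3, -115.0, 74.0]
tool_rot: [-3.14, -0.002, 2.843]
force: [-0.6, -0.6, 0.3]
width: 85.1
gripper_force: 0.0
```

Request:
move_arm:
  targets: "1 0 0 2 0 0 0; 1 0 0 1.3 0 0 0; 1 0 0 0 0 0 0"

```text
clock: 6.18
eef_pos: [586.8, -114.3, 40.7]
tool_rot: [-3.14, -0.005, 2.843]
force: [-0.2, -1.3, 0.6]
width: 85.5
gripper_force: 0.0
```

```bash
python3 - <<'E'
from h import *
a=cams.get_image("wrist"); b=cams.get_image("side"); s=read_state(); print(s["clock"],s["eef_pos"],s["tool_rot"],s["force"])
cv2.imwrite("pics/g4.png",np.hstack([crop(a,56,0,400,384,400,384),crop(b,220,150,100,96,400,384)]))
E
```

```text
6.2833 [ 589.18115219 -114.00709988   43.67403896] [-3.14154461e+00  3.37525384e-04  2.84394461e+00] [-0.589251   -0.97128396  0.38652527]
```

View pics/g4.png

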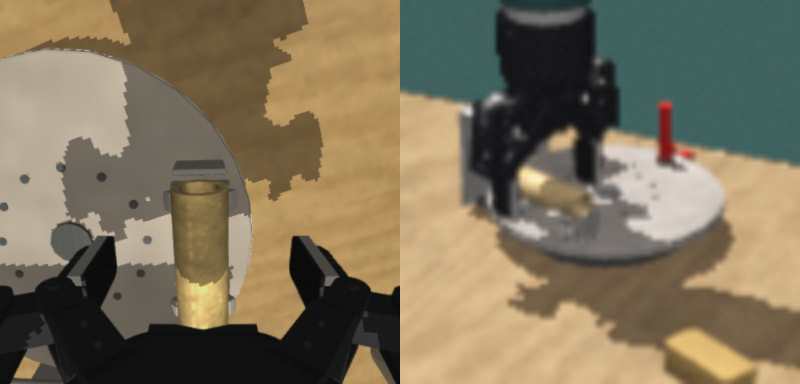

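The fingers stand evenly either side of the tube: pads at x≈115 and 290, tube at about 201. I'll close now.

Request:
move_arm:
  targets: "-1 0 0 0 0 0 0; -1 0 0 0 0 0 0; -1 0 0 0 0 0 0; -1 0 0 0 0 0 0; -1 0 0 0 0 0 0"

```text
clock: 6.7
eef_pos: [588.9, -114.8, 44.0]
tool_rot: [-3.139, 0.001, 2.845]
force: [-3.6, -18.6, 8.7]
width: 25.6
gripper_force: 10.3
```

Request:
move_arm:
  targets: "-1 0 0 0 0 0 0; -1 0 0 0 0 0 0; -1 0 0 0 0 0 0; -1 0 0 0 0 0 0"

```text
clock: 7.03
eef_pos: [589.2, -115.8, 44.3]
tool_rot: [-3.139, 0.002, 2.844]
force: [-0.6, -2.8, 5.2]
width: 23.2
gripper_force: 58.3
```

Request:
move_arm:
  targets: "-1 0 0 -1 0 0 0; -1 0 0 -2 0 0 0; -1 0 0 -3 0 0 0; -1 0 0 -3 0 0 0; -1 0 0 -3 0 0 0"

```text
clock: 7.45
eef_pos: [588.5, -112.7, 164.9]
tool_rot: [3.141, -0.001, 2.846]
force: [0.5, -0.8, -0.4]
width: 23.3
gripper_force: 58.7
```

Request:
move_arm:
  targets: "-1 0 0 -3 0 0 0; -1 0 0 -3 0 0 0; -1 0 0 0 0 0 0; -1 0 0 0 0 0 0"

```text
clock: 7.78
eef_pos: [590.0, -113.0, 225.7]
tool_rot: [3.141, 0.004, 2.845]
force: [0.3, 0.3, -1.4]
width: 23.2
gripper_force: 58.7
```

```bash
cat > tgt.py <<'E'
from rows import *
from scipy.spatial.transform import Slerp
def target(lens,yaw,dist=120.):
    c,s=np.cos(np.radians(20)),np.sin(np.radians(20)); sx=np.array([np.cos(yaw),np.sin(yaw),0])
    ax=sx*c+[0,0,s]; z=sx*s-np.array([0,0,c]); x=-ax; y=np.cross(z,x)
    return np.array(lens)-dist*ax+17.3*z, R.from_matrix(np.c_[x,y,z])
E
python3 - <<'E'
from tgt import *
s=read_state(); p0=(s["eef_pos"],R.from_euler("xyz",s["tool_rot"])); print(p0[0],s["qpos"])
p1,r1=target((657,156,241),np.radians(-12),180)
print(p1)
n=10; S=Slerp([0,1],R.concatenate([p0[1],r1]))
rows(p0,[(p0[0]+(p1-p0[0])*i/n,S(i/n)) for i in range(1,n+1)],-1)
E
```

```text
[ 590.00005892 -112.96143388  225.69869325] [ 0.44150256  0.59724447 -0.47968918  1.66229132  0.32325099  0.95731713
  1.12034495]
[497.33919412 189.93695193 163.17969186]
-1 1.77 2.63 0.62 -0.1 -2.0 -0.5; -1 1.77 2.64 0.56 -0.1 -2.0 -0.5; -1 1.77 2.65 0.51 -0.1 -2.0 -0.5; -1 1.76 2.67 0.45 -0.1 -2.0 -0.5; -1 1.75 2.68 0.39 -0.1 -2.0 -0.5
-1 1.74 2.70 0.34 -0.1 -2.0 -0.5; -1 1.73 2.71 0.28 -0.1 -2.0 -0.5; -1 1.71 2.73 0.22 -0.1 -2.0 -0.5; -1 1.70 2.74 0.17 -0.1 -2.0 -0.5; -1 1.68 2.76 0.12 -0.1 -2.0 -0.5
```

Request:
move_arm:
  targets: "-1 1.77 2.63 0.6 0 -2 -0.5; -1 1.77 2.64 0.56 0 -2 -0.5; -1 1.77 2.65 0.5 0 -2 -0.5; -1 1.76 2.67 0.45 0 -2 -0.5; -1 1.75 2.68 0.4 0 -2 -0.5"

```text
clock: 8.2
eef_pos: [540.6, 39.1, 190.7]
tool_rot: [-3.138, 0.173, 2.889]
force: [0.5, -1.0, 0.1]
width: 23.1
gripper_force: 58.7
```

Request:
move_arm:
  targets: "-1 1.74 2.7 0.34 0 -2 -0.5; -1 1.73 2.7 0.28 0 -2 -0.5; -1 1.7 2.73 0.22 0 -2 -0.5; -1 1.7 2.74 0.17 0 -2 -0.5; -1 1.7 2.76 0.1 0 -2 -0.5"

```text
clock: 8.62
eef_pos: [494.5, 189.2, 158.4]
tool_rot: [-3.125, 0.347, 2.936]
force: [-0.0, 0.8, -1.5]
width: 23.0
gripper_force: 58.7
```

Request:
move_arm:
  targets: "-1 0 0 0 0 0 0; -1 0 0 0 0 0 0; -1 0 0 0 0 0 0"

```text
clock: 8.87
eef_pos: [495.3, 188.1, 158.9]
tool_rot: [-3.123, 0.346, 2.938]
force: [0.1, -0.6, -0.6]
width: 23.4
gripper_force: 58.9
```

```bash
python3 - <<'E'
from tgt import *
np.set_printoptions(precision=1,suppress=True)
s=read_state(); print(s["clock"],s["eef_pos"],s["tool_rot"],s["width"])
Rt=R.from_euler("xyz",s["tool_rot"]); mid=s["eef_pos"]-17.3*Rt.apply([0,0,1]); x=Rt.apply([1,0,0]); print("mid",mid,"axis",-x)
a=cams.get_image("scene");b=cams.get_image("side");w=cams.get_image("wrist")
np.save("g5.npy",[{k:d[k] for k in d if k!="color"} for d in(a,b,w)],allow_pickle=True)
top=np.hstack([crop(a,140,140,120,90,400,300),crop(b,150,135,120,90,400,300)])
cv2.imwrite("pics/g5.png",np.vstack([top,np.hstack([crop(w,0,0,512,300,512,300),np.zeros((300,288,3),np.uint8)])]))
for d,o in((a,(140,140)),(b,(150,135))): print((proj(d,[mid-37.5*x,mid+37.5*x,(657,156,241)])-o+.5)*10/3)
print(proj(w,[(657,156,241)]))
E
```

```text
8.8667 [495.3 188.1 158.9] [-3.1  0.3  2.9] 23.360491275331125
mid [489.6 189.6 175.1] axis [ 0.9 -0.2  0.3]
[[224.6 302.4]
 [289.1 388.8]
 [112.7 149.8]]
[[252.4 232.4]
 [328.6 292.2]
 [117.9 122.6]]
[[264.  486.8]]
```

View pics/g5.png

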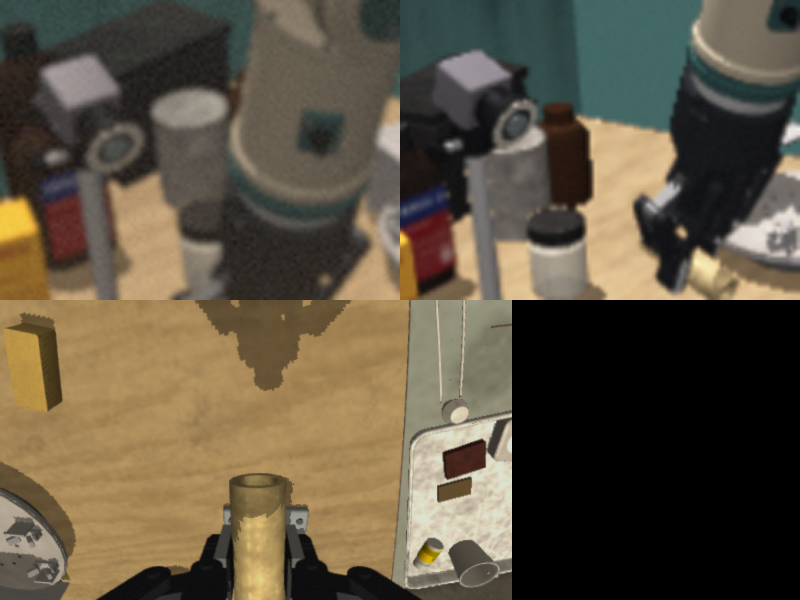

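The side half shows the tube in the fingers, free end centre at about (724,283), where I predicted (728,292), and the lens at (515,121). The wrist shows the tube mouth at (258,485) and the plate's near edge with two bolt holes at about (226,516) and (300,518). I'll take one precise enlarged montage to tie the tube, lens and plate together.

```bash
python3 - <<'E'
from tgt import *
a=cams.get_image("scene");b=cams.get_image("side");w=cams.get_image("wrist")
np.save("g6.npy",[{k:d[k] for k in d if k!="color"} for d in(a,b,w)],allow_pickle=True)
cv2.imwrite("pics/g6.png",np.vstack([np.hstack([crop(a,150,165,100,75,400,300),crop(b,170,155,100,75,400,300)]),
 np.hstack([crop(w,205,170,110,55,440,220),crop(a,200,215,90,55,360,220)])]))
E
```

```text
(no output)
```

View pics/g6.png

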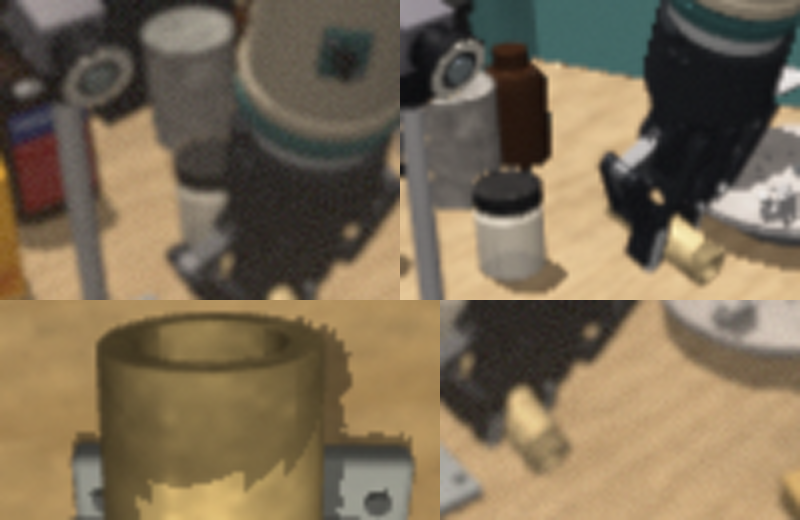

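Readings:
- **Scene:** lens at crop (100,76), free tube end at crop (553,450).
- **Side:** lens at crop (458,70), free tube end at crop (709,262).
- **Wrist:** tube mouth at crop (211,345), plate near top corners at crop (78,460) and (409,457).

I'll use the tube, whose pose I know from the arm, to correct each camera.

```bash
python3 - <<'E'
from tgt import *
np.set_printoptions(precision=1,suppress=True)
a,b,w=np.load("g6.npy",allow_pickle=True); s=read_state()
Rt=R.from_euler("xyz",s["tool_rot"]); mid=s["eef_pos"]-17.3*Rt.apply([0,0,1]); end=mid+37.5*Rt.apply([1,0,0])
L=[]
for n,d,e,l in(("scene",a,(227.8,252.1),(174.6,183.6)),("side",b,(246.8,220.1),(184.1,172.1))):
    bias=np.array(e)-proj(d,end)[0]; q=np.array(l)-bias; L.append((d,q))
    print(n,"bias",bias,"lens raw",onz(d,l,241),"corr",onz(d,q,241))
print("tri",tri(L))
bias=np.array((257.4,180.8))-proj(w,end)[0]; print("wrist bias",bias)
for p in((224.1,209.6),(306.9,208.9)): print("plate",onz(w,p,10),onz(w,np.array(p)-bias,10))
print(s["eef_pos"],mid)
E
```

```text
scene bias [ 1.7 -2.9] lens raw [657.7 151.5 241. ] corr [650.5 162.8 241. ]
side bias [-0.9 -1.2] lens raw [655.5 161.3 241. ] corr [648.5 167.1 241. ]
tri [655.  159.2 237.3]
wrist bias [-1.5 -1.4]
plate [594.  122.1  10. ] [596.4 123.2  10. ]
plate [612.4 215.3  10. ] [614.8 216.8  10. ]
[497.2 186.2 159.8] [491.5 187.7 176.1]
```

The plate gives a lens position of about (656,159) and the corrected triangulation gives (655,159), so they agree. The yaw is about -11.5°.

```bash
python3 - <<'E'
from tgt import *
s=read_state(); p0=(np.array([496.2,187.3,159.3]),R.from_euler("xyz",s["tool_rot"]))
p1,r1=target((655.5,159,241),np.radians(-11.5),120)
print(p1, s["eef_pos"]); n=4; S=Slerp([0,1],R.concatenate([p0[1],r1]))
rows(p0,[(p0[0]+(p1-p0[0])*i/n,S(i/n)) for i in range(1,n+1)],-1)
E
```

```text
[550.79880233 180.30169942 183.70090046] [497.22460713 186.17673722 159.80830877]
-1 -1.50 0.11 -0.11 -0.3 -0.0 -0.1; -1 -1.50 0.11 -0.11 -0.3 -0.0 -0.1; -1 -1.50 0.11 -0.11 -0.3 -0.0 -0.1; -1 -1.50 0.10 -0.10 -0.3 -0.0 -0.1
```

Request:
move_arm:
  targets: "-1 -1.5 0.1 -0.1 -0.3 0 -0.1; -1 -1.5 0.1 -0.1 -0.3 0 -0.1; -1 -1.5 0.1 -0.1 -0.3 0 -0.1; -1 -1.5 0.1 -0.1 -0.3 0 -0.1; -1 0 0 0 0 0 0"

```text
clock: 9.58
eef_pos: [554.9, 178.9, 185.5]
tool_rot: [3.136, 0.351, 2.936]
force: [0.9, 0.1, -1.0]
width: 23.2
gripper_force: 58.9
```

Request:
move_arm:
  targets: "-1 0 0 0 0 0 0; -1 0 0 0 0 0 0; -1 0 0 0 0 0 0; -1 0 0 0 0 0 0; -1 0 0 0 0 0 0"

```text
clock: 10.0
eef_pos: [550.4, 181.5, 183.5]
tool_rot: [3.14, 0.347, 2.944]
force: [1.1, -0.5, -0.5]
width: 23.3
gripper_force: 58.9
```

```bash
python3 - <<'E'
from tgt import *
np.set_printoptions(precision=1,suppress=True)
s=read_state(); Rt=R.from_euler("xyz",s["tool_rot"]); mid=s["eef_pos"]-17.3*Rt.apply([0,0,1]); x=Rt.apply([1,0,0])
ax=target((655.5,159,241),np.radians(-11.5))[1].apply([-1,0,0])
print(s["clock"],s["eef_pos"],"mid",mid,"angle err deg",np.degrees(np.arccos(-x@ax)))
# brass/yellow mask near tube in side and scene
for n in("side","scene"):
    d=cams.get_image(n); hsv=cv2.cvtColor(d["color"],cv2.COLOR_RGB2HSV)
    end=proj(d,[mid+37.5*x,mid-37.5*x]); print(n,end)
    # ring light bright, low-saturation near lens
    l=proj(d,[(655.5,159,241)])[0]; X,Y=l.astype(int)
    m=np.zeros((384,512),np.uint8); m[Y-16:Y+17,X-16:X+17]=((hsv[...,2]>150)&(hsv[...,1]<70))[Y-16:Y+17,X-16:X+17]
    k,lab,st,c=cv2.connectedComponentsWithStats(m); print("lens pred",l,"blobs",[(c[i],st[i,4]) for i in range(1,k) if st[i,4]>15])
E
```

```text
10.0 [550.4 181.5 183.5] mid [544.7 182.6 199.8] angle err deg 0.21083667133909023
side [[228.8 206.9]
 [206.9 189.8]]
lens pred [184.6 171.8] blobs [(array([173.1, 157. ]), np.int32(58)), (array([187.4, 177.1]), np.int32(43))]
scene [[209.2 234.7]
 [190.8 210.3]]
lens pred [172.7 185.2] blobs []
```

```bash
python3 -c "
from cell import order; print(order.finish_job())"
```

```text
the job is handed in; nothing more can be done
None
```

I turned the turntable to its stop, lifted the tube out and handed the job in with it held on the lens axis: by my own estimate, its middle is about 120 mm from the lens, within 2 mm of the target, and tilted about 0.2° off the axis; the hand-in gave no verdict.

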